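# Pry the cover off a guide ring and hold a probe rod centred in it

## Task

Lever the blue cover of the test fixture fully open with the blade of the orange-handled pry tool (pushed into the slot under the cover's front edge), then lay the tool down on the bench. Then lift the probe rod out of its stand by its black grip and lower it upright through the fixture's brass guide ring, with the rod never touching any part of the fixture, until its red mark is level with the top of the ring, and finish while holding it there, still and centred in the ring. Keep the gripper itself off the fixture and its cover, and leave the other things on the bench where they are.

Things in the scene. Friction and masses are not known exactly. Their poses are not given: they have to be found in the camera images.
- fixture: Test fixture fixed at the green mat (its top 2 mm above the bench). Base 92 x 92 mm, 12 mm high, two grey side walls, open front and back, deck 80 x 80 mm (58 to 70 mm up) with a brass guide ring in its middle; on it a rim 10 mm high, 7 mm thick, and a blue cover (shut: 80 to 85 mm up). Origin: centre of base, level with the mat; z up, -x front (pry slot), +x back (hinge). Copper disc below the ring, top 18 mm up.
- guide_top (a point): Centre of the guide ring's mouth, flush with the deck, 70 mm above the fixture's underside. The ring's bore is 18 mm wide and reaches from 70 down to 46 mm; below is open space down to the copper disc at 18 mm.
- pry_slot (a point): Middle of the pry slot at the front face, 40 mm in front of the ring's axis, 75 mm up: a gap in the rim 44 mm wide, 10 mm high, between deck (70 mm) and cover underside (80 mm). It runs in along the fixture's +x over the bare deck, free as far as the back rim (33 mm behind the ring's axis). The cover's front edge overhangs by 4 mm.
- cover_hinge (a point): Middle of the cover's hinge line, at the fixture's back, 40 mm behind the ring's axis, level with the cover's underside (80 mm up). The line runs along the fixture's y.
- cover (a joint): Opening angle of the blue cover: 0 shut, grows as the front edge swings up and back; stop at 1.92 (fully open, leaning back). Cover 84 mm from hinge to front edge, 80 mm wide, 5 mm thick, 60 g; turns easily with a little damping, falls shut if let go below about 1.5 rad, falls open by itself past about 1.65.
- pry_tool: Pry tool lying flat on the green mat, 60 g: orange handle with a black band, 90 mm long, 18 wide, 16 high; flat steel blade 12 mm wide, 2.5 thick (8 wide, 1.8 thick in the last 7 mm). Origin: underside of the handle's middle; x along the blade (handle -45 to +45 mm, blade +45 to +105 mm), z up. The blade's middle plane is 8 mm above the underside.
- tool_handle (a point): Centre of the pry tool's handle, 8 mm above its underside.
- blade_tip (a point): Tip of the pry tool's blade, 105 mm from the handle's centre along the tool's x.
- rod_stand: Grey block 56 x 56 x 58 mm fixed to the bench, with a vertical hole 11 mm wide and 50 mm deep in the middle of its top, in which the probe rod stands. Origin: centre of the underside. Between stand and fixture a lamp head and a white duct hang low over the bench (from 0.58 m ahead of the base): cross nearer to the base.
- rod: Probe rod, 42 to 84 g, standing upright in the stand at the start (tip 8 mm above the bench): steel shaft 8 mm thick and 90 mm long, above it a round black grip 18 mm thick and 50 mm tall (90 to 140 mm above the tip). Origin: the tip; z along the rod towards the grip.
- rod_tip (a point): Lower end of the rod's shaft.
- rod_mark (a point): Narrow red depth mark round the shaft, 38 mm above the tip.
- rod_grip (a point): Middle of the rod's black grip, 115 mm above the tip.
- tape: Bystander: roll of tan tape lying flat, 100 mm wide, 19 mm high. Origin: centre of its underside.
- carton: Bystander: blue carton 92 x 66 x 36 mm. Origin: centre of its underside.
- pot_box: Bystander: round grey box 59 mm wide, 24 mm high. Origin: centre of its underside.
- hood: Bystander: black connector hood 39 x 45 x 12 mm. Origin: centre of its underside.

How it is judged:
On the way, in this order (a step that is already met when the one before it is completed fails the run):
1. the pry tool lifts the cover (value of joint cover above 0.15 rad and contact force between pry_tool and fixture above 0.02 N), for 0.1 s.
2. the cover is fully open (value of joint cover above 1.75 rad), for 0.2 s.
3. the pry tool lies on the bench, let go (height (world z) of tool_handle below 0.02 m and height (world z) of blade_tip below 0.025 m and contact force between the fingers and pry_tool below 0.05 N), for 0.2 s.
4. the rod hangs over the guide ring (horizontal distance between rod_tip and guide_top below 0.03 m and height (world z) of rod_tip above 0.07 m and contact force between the fingers and rod above 1 N), for 0.05 s.
At the end, for the whole second after the job is handed in: The gripper holds the rod still and upright (within 0.08 rad) in the guide ring, touching nothing of the fixture, its tip and red mark within 3.5 mm of the ring's axis, the mark within 8 mm of the ring's top in height; the cover is open (over 1.75 rad) and the pry tool lies on the bench (horizontal distance between each of rod_tip, rod_mark and guide_top below 0.0035 m and z of rod_mark in the frame of guide_top between -0.008 and 0.008 m and angle between rod's own z axis and vertical below 0.08 rad and contact force between the fingers and rod above 1 N and contact force between each of rod, pry_tool and fixture below 0.05 N and linear speed of rod below 0.01 m/s and value of joint cover above 1.75 rad and height (world z) of tool_handle below 0.02 m and height (world z) of blade_tip below 0.025 m); the arm keeps its last pose, push and grip.
It fails at once if the rod touches the fixture (contact force between rod and fixture above 0.2 N).
It fails at once if the gripper touches the fixture or its cover (contact force between any of the fingers, the arm and fixture above 0.5 N).
It fails at once if a bystander is disturbed (distance of any of tape, carton, pot_box, hood from where it was at the start of the episode above 0.02 m).
It also fails if it takes over 72 s, if anything falls off the work surface, if the arm or the gripper's body presses on something with over 40 N, if the wrist force passes 120 N, or if a joint passes its speed limit or range.

## Robot

A 7-joint arm with a two-finger parallel gripper is mounted at the origin on a cart in front of the work surface, level with it; the furniture and walls round the work are solid. World frame = base frame: x ahead of the robot, y to its left, z up, the work surface at z = 0. Lengths are in m, angles in rad, forces in N, time in s.
With the tool pointing down it reaches from about 0.4 to 0.9 m from the base axis. Payload 5.5 kg.
Tool frame: the origin (TCP) lies at the centre of the arm's flange, where the gripper is bolted on; the fingertips stand 173 mm ahead of it and the grasp point (between the pads) lies 155 mm ahead of it; z points along the fingers, y is the line along which they close (so a half turn about z gives the same grasp; the last joint's range is limited). The gripper opens to 85 mm and grips with 20 to 120 N. Pads are 22 mm wide; open, the fingers measure 114 mm over their backs; the gripper's body (76 mm by 85 mm) begins 54 mm behind the grasp point. The pads swing forward as they close: fully open they stand 13 mm farther back than shut.
Start: joints at [-0.923, 0.501, -0.427, 1.55, 0.221, 1.138, -0.21], TCP at [0.244, 0.602, 0.405] pointing down, gripper open.
Joint ranges: [-2.88, 2.88], [-0.31, 2.03], [-1.54, 1.56], [0.2, 2.42], [-1.41, 4.55], [0.19, 2.02], [-2.57, 2.57]. Speed limits (rad/s): [2.57, 2.57, 3.14, 3.14, 3.14, 3.14, 3.14].

## Interface

Orientations are given as a unit quaternion [w, x, y, z].
In Python, from station import sense, grab_frame, job_done gives the robot as it stands. The module is installed in compiled form; this text tells all that it offers.
- The arm moves only by the tool jog_arm, never from a script. Its argument "steps" is a list that holds one entry, the list of rows, each a list of 7 numbers: the opening, from 0 (shut) to 1 (fully open), then the shift along the tool's x, y, z in cm, then the turn, a rotation vector about the tool's x, y, z in degrees. In form: [[[grip, tx, ty, tz, rx, ry, rz], ...]]. A call has 1 to 10 rows; each row shifts and turns the commanded pose from where the row before left it, along the tool's axes as they then stand; what a row does not reach is not made up. A row lasts 1/12 s, in which the tool goes at most 41.7 mm and 7.16 degrees, less where a joint would pass 70% of its speed; a pose out of reach is approached as far as the arm can. A call is refused whole if a number of a shift passes 4.17 or a number of a turn 7.16, either way. A call with a gripper value outside its range is refused whole. The fingers move at their own pace and stop on an object; "squeeze" is the grip in N (left out, the last holds). Time passes only in rows, so rows that do not move let the fingers close. It gives the time, the measured TCP pose, the force, the opening and the grip force at its end, in the units of the state.
- sense(): the state, without advancing time (a new reading comes with each control period).
- grab_frame(name): name is "scene" or "top"; returns a dict with "img" (384x512x3 uint8, red, green, blue), "camera_matrix" (3x3 intrinsics, pixels), "T" (4x4, takes a point from camera to world coordinates). Camera axes: x right, y up, looking along -z (the intrinsics and any distortion apply to the point x, -y, -z); pixel columns grow to the right and rows downward; lengths in m; the calibration is good to about 2 mm. A picture is of the moment at which its call begins. There is no depth.
- job_done(): hands the job in; it is judged then, once.
The state is a dict: "t": time; "joints": joint angles; "qd": joint speeds; "tau": joint torques, N m; "position": TCP position; "eef_rot": TCP orientation; "ft_force": force on the tool from outside, world axes, zero at the start; "ft_torque": the same for the moment, N m; "grip_width": finger opening in m; "finger_force": force on a finger pad.
Only numpy, scipy, OpenCV 4.12 (cv2) and the standard library are available. Lean on these libraries where they do the work, as an engineer would, in place of code of your own. Each camera call takes 0.05 s, during which the arm holds its last target. There are 200 camera calls.

## Working session

There is one attempt and no reset: what is moved stays moved. The work goes in short steps, Python scripts to look and compute and a tool call to move; the robot and the scene stay as the last step left them, time stands still between calls to the robot, and variables do not carry over. Pictures are saved under pics/ and viewed, at most 10 in all, crops included, and the job is handed in when it is done.

Besides the shell and the picture viewer there is one more tool, called as name([rows], argument=value, ...), one row to a line, values as JSON. jog_arm: Moves the arm, as the interface text tells. Its arguments: {"type":"object","properties":{"steps":{"type":"array"},"squeeze":{"type":"number"}},"required":["steps"]}

```bash
mkdir -p pics; python3 - <<'E'
from station import *
import cv2,json,numpy as np
s=sense();print({k:np.round(v,3).tolist() for k,v in s.items()})
for n in("scene","top"):
    f=grab_frame(n);cv2.imwrite(f"pics/{n}0.png",f["img"][:,:,::-1]);print(n,f["camera_matrix"].tolist(),np.round(f["T"],4).tolist(),f.keys())
E
```

```text
{'t': 0.0, 'joints': [-0.923, 0.502, -0.427, 1.551, 0.221, 1.138, -0.21], 'qd': [0.001, -0.0, -0.001, -0.002, 0.0, -0.002, -0.002], 'tau': [0.001, -56.953, -5.816, -28.095, 0.011, 0.012, 0.0], 'position': [0.244, 0.602, 0.404], 'eef_rot': [-0.0, 0.191, 0.982, -0.001], 'ft_force': [-0.778, 1.18, -0.299], 'ft_torque': [0.042, -0.063, -0.018], 'finger_force': 0.0, 'grip_width': 0.085}
scene [[358.755136593497, 0.0, 252.45995091511824], [0.0, 358.755136593497, 192.00882218814053], [0.0, 0.0, 1.0]] [[-0.8364, 0.3236, -0.4424, -0.0419], [-0.548, -0.5087, 0.664, 0.7776], [-0.0102, 0.7978, 0.6028, 0.8696], [0.0, 0.0, 0.0, 1.0]] dict_keys(['img', 'camera_matrix', 'T'])
top [[467.0106133762352, 0.0, 247.70124645459475], [0.0, 467.0106133762352, 197.24936882273664], [0.0, 0.0, 1.0]] [[0.0157, 0.9771, -0.212, 0.182], [-0.9999, 0.0142, -0.0088, -0.0681], [-0.0056, 0.2121, 0.9772, 1.5874], [0.0, 0.0, 0.0, 1.0]] dict_keys(['img', 'camera_matrix', 'T'])
```

View pics/scene0.png

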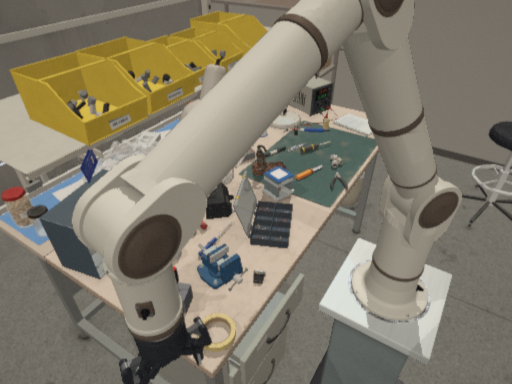

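View pics/top0.png

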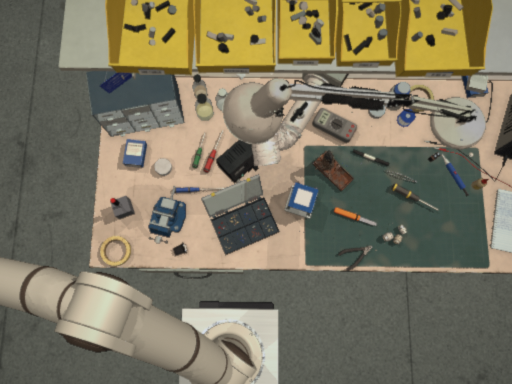

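The top view shows the fixture (blue cover) near (302,199), the pry tool near (354,217) with its blade to the right, and the rod stand near (120,205). The tape is at (115,250), the carton at (134,152), the pot box at (162,167) and the hood at (180,248). Next I'll enlarge these areas.

```bash
cat > h.py <<'E'
import numpy as np,cv2
from station import *
def back(f,uv,z):
    K,T=np.array(f["camera_matrix"]),np.array(f["T"])
    d=np.linalg.inv(K)@[uv[0],uv[1],1]; d=T[:3,:3]@(d*[1,-1,-1]); o=T[:3,3]
    return o+d*(z-o[2])/d[2]
def proj(f,P):
    K,T=np.array(f["camera_matrix"]),np.array(f["T"])
    p=(np.atleast_2d(P)-T[:3,3])@T[:3,:3]*[1,-1,-1]; p=p@K.T
    return p[:,:2]/p[:,2:]
def crop(f,x0,y0,w,h,s):
    return cv2.resize(np.ascontiguousarray(f["img"][y0:y0+h,x0:x0+w,::-1]),None,fx=s,fy=s,interpolation=cv2.INTER_CUBIC)
E
python3 - <<'E'
from h import *
f=grab_frame("top");g=grab_frame("scene")
a=crop(f,280,170,100,75,4);b=crop(f,90,170,100,75,4);c=crop(g,240,140,100,75,4);d=crop(g,190,150,100,75,4)
cv2.imwrite("pics/m1.png",np.vstack([np.hstack([a,b]),np.hstack([c,d])]))
for n,uv,z in[("cover",(302,199),.087),("handle",(354,217),.01),("tip",(376,224),.01),("stand",(120,205),.058),("grip",(114,200),.148),("tape",(115,250),.02)]:print(n,back(f,uv,z).round(3))
E
```

```text
cover [ 0.504 -0.233  0.087]
handle [ 0.46  -0.418  0.01 ]
tip [ 0.437 -0.493  0.01 ]
stand [0.481 0.372 0.058]
grip [0.479 0.367 0.148]
tape [0.334 0.389 0.02 ]
```

View pics/m1.png

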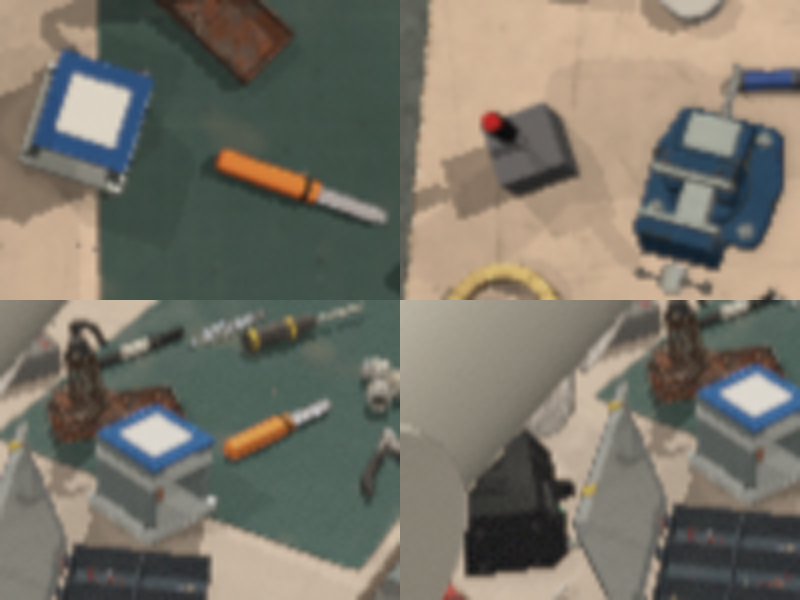

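```bash
python3 - <<'E'
from h import *
f=grab_frame("top");g=grab_frame("scene")
a=crop(f,280,178,40,44,10);c=crop(g,258,160,40,44,10)
cv2.imwrite("pics/m2.png",np.hstack([a,c]))
E
```

```text
(no output)
```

View pics/m2.png

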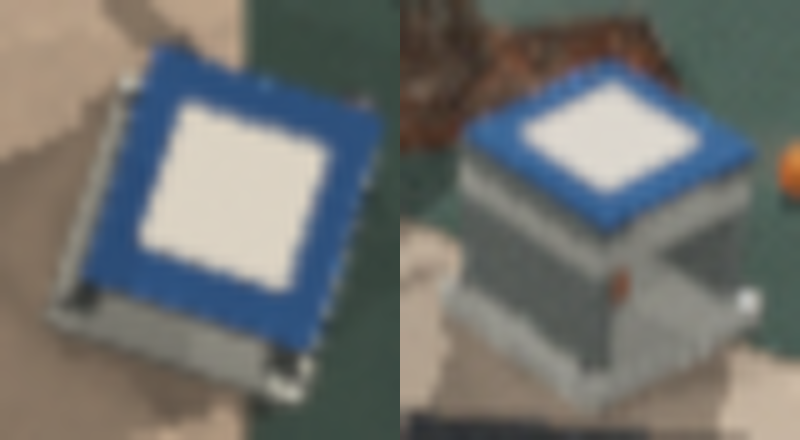

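```bash
cat > fit.py <<'E'
from h import *
from scipy.optimize import least_squares
def quad(f,win):
    x,y,w,h=win; s=8
    im=cv2.resize(f["img"][y:y+h,x:x+w],None,fx=s,fy=s,interpolation=cv2.INTER_CUBIC).astype(int)
    m=((im[...,2]-im[...,0]>45)).astype(np.uint8)
    c=max(cv2.findContours(m,0,2)[0],key=cv2.contourArea); hull=cv2.convexHull(c)
    q=cv2.approxPolyN(hull,4)[0] if hasattr(cv2,"approxPolyN") else cv2.boxPoints(cv2.minAreaRect(hull))
    return (q.reshape(4,2)+.5)/s-.5+[x,y]
def blk(p,x0,x1,y0,y1,z):
    c,s=np.cos(p[2]),np.sin(p[2]); return np.array([[p[0]+c*a-s*b,p[1]+s*a+c*b,z] for a,b in((x0,y0),(x1,y0),(x1,y1),(x0,y1))])
E
python3 - <<'E'
from fit import *
f=grab_frame("top");g=grab_frame("scene")
qa=quad(f,(280,178,40,44));qb=quad(g,(258,155,40,44));print(qa.round(1).tolist(),qb.round(1).tolist())
# top: cover's top surface at 87mm; backproject
P=np.array([back(f,q,.087)[:2] for q in qa]);print(P.round(4).tolist(),[np.linalg.norm(P[i]-P[i-1]).round(4) for i in range(4)])
Q=np.array([back(g,q,.087)[:2] for q in qb]);print(Q.round(4).tolist(),[np.linalg.norm(Q[i]-Q[i-1]).round(4) for i in range(4)])
print(P.mean(0),Q.mean(0))
# rectify faces
p=[P[:,0].mean(),P[:,1].mean(),np.arctan2(*(P[np.argsort(P[:,0])[2:]].mean(0)-P[np.argsort(P[:,0])[:2]].mean(0))[::-1])];print(p)
def near(q,uv): return q[np.argmin(((q-uv)**2).sum(1))]
def res(v):
    r=[]
    for F,q in((f,qa),(g,qb)):
        for uv in proj(F,blk(v,-.042,.042,-.04,.04,.087)): r+=list(near(q,uv)-uv)
    return r
s=least_squares(res,p);print("fit",s.x,np.round(s.fun,1).tolist())
for F,q in((f,qa),(g,qb)):
    k=least_squares(lambda v:np.ravel([near(q,uv)-uv for uv in proj(F,blk(v,-.042,.042,-.04,.04,.087))]),p);print("one",k.x.round(4),k.fun.round(1).tolist())
p=s.x;c,sn=np.cos(p[2]),np.sin(p[2])
def img(x0,y0,x1,y1,F):
    U,V=np.meshgrid(np.linspace(0,1,61),np.linspace(.095,.0,40))
    X,Y=x0+U*(x1-x0),y0+U*(y1-y0)
    uv=proj(F,np.stack([p[0]+c*X-sn*Y,p[1]+sn*X+c*Y,V],-1).reshape(-1,3)).astype(np.float32).reshape(40,61,2)
    return cv2.resize(cv2.remap(F["img"],uv[...,0],uv[...,1],1)[...,::-1],None,fx=6,fy=6,interpolation=2)
a=np.vstack([img(-.038,.05,-.038,-.05,g),img(.05,.04,-.05,.04,g)])
a=cv2.convertScaleAbs(a,alpha=1.5);cv2.imwrite("pics/m3.png",a)
E
```

```text
[[318.3, 188.7], [310.9, 213.1], [287.8, 205.4], [294.9, 182.1]] [[295.1, 174.2], [278.2, 182.7], [263.2, 172.8], [278.2, 165.4]]
[[0.5398, -0.2869], [0.4577, -0.2615], [0.482, -0.1862], [0.5612, -0.21]] [np.float64(0.0798), np.float64(0.0859), np.float64(0.0791), np.float64(0.0827)]
[[0.456, -0.2683], [0.4828, -0.1845], [0.565, -0.2105], [0.5421, -0.2874]] [np.float64(0.0882), np.float64(0.088), np.float64(0.0862), np.float64(0.0803)]
[ 0.51018109 -0.23614675] [ 0.51148589 -0.23767358]
[np.float64(0.5101810856245912), np.float64(-0.23614674586192436), np.float64(-0.2956733369963995)]
fit [ 0.51048863 -0.23634402 -0.29071882] [-0.3, 0.3, 0.1, -0.2, -0.0, 0.3, 0.1, -0.1, 1.3, -0.5, -0.5, -0.3, -0.6, -0.3, -0.5, 0.1]
one [ 0.5102 -0.2361 -0.2939] [-0.2, 0.2, 0.1, -0.3, -0.0, 0.2, 0.2, -0.1]
one [ 0.5113 -0.2374 -0.2845] [1.4, -0.2, -0.4, -0.1, -0.5, -0.1, -0.5, 0.3]
```

View pics/m3.png

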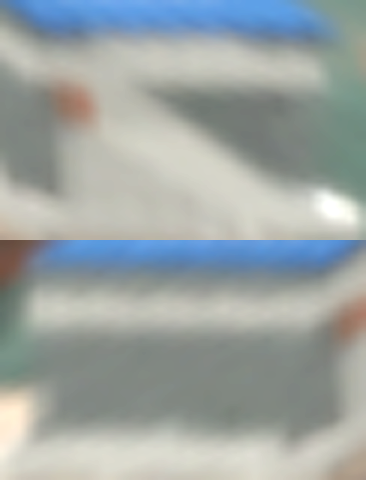

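```bash
python3 - <<'E'
from h import *
f=grab_frame("top");g=grab_frame("scene")
np.set_printoptions(linewidth=200)
p=[.5103,-.2363,-.2925];c,s=np.cos(p[2]),np.sin(p[2])
def samp(F,X,Y,Z):
    X,Y,Z=np.broadcast_arrays(X,Y,Z)
    uv=proj(F,np.stack([p[0]+c*X-s*Y,p[1]+s*X+c*Y,Z],-1).reshape(-1,3)).astype(np.float32).reshape(*X.shape,2)
    return cv2.remap(F["img"],uv[...,0],uv[...,1],1)
t=np.arange(-.04,.0401,.005); z=np.array([.087,.083,.080,.077,.074,.071,.068,.065,.062,.058,.054])[:,None]
print("scene near face, cols y=+40..-40"); print(samp(g,-.038,-t[None],z).mean(-1).astype(int))
print("scene +y face, cols x=+40..-40"); print(samp(g,-t[None],.040,z).mean(-1).astype(int))
# top view base edges
u=np.arange(-.060,-.040,.002)
print("base near edge profile (x from -60..-42, z=.014), at y=-20,0,20");
for y in(-.02,0,.02):print(samp(f,u,y,.014).mean(-1).astype(int))
u=np.arange(.036,.062,.002);print("base +y edge y=36..60 at x=-30,-10,10")
for x in(-.03,-.01,.01):print(samp(f,x,u,.014).mean(-1).astype(int))
print("far cover edge, x 36..56 at z=.085; y -40..40")
for x in np.arange(.034,.056,.003):print(round(x,3),samp(f,x,t,.085).mean(-1).astype(int),)
E
```

```text
scene near face, cols y=+40..-40
[[ 88  90  91  96  99 102 100 101 100 101 100  97  97  96  98  95  97]
 [ 82  88  83  97 103 106 105 105 104 105 102  98  89  88  89  87  91]
 [ 95  90  91 102 112 113 115 112 114 115 116 107  97  88  91  86  90]
 [106 103 101 109 118 122 124 124 122 125 126 122 108 100 102  96  93]
 [118 114 114 115 122 127 130 130 130 131 133 129 122 112 116 108  98]
 [122 121 119 121 124 129 131 132 131 133 132 133 127 124 125 119 101]
 [122 119 121 123 125 124 129 129 128 129 128 130 128 128 128 125 104]
 [111 112 117 122 124 120 118 119 119 121 120 121 121 123 124 123 107]
 [ 99 100 107 120 124 117 109 106 105 108 107 108 107 111 112 114 105]
 [ 87  85  94 112 124 120 106  91  88  85  91  87  90  88  96  96  97]
 [ 83  81  86 107 123 124 116  98  82  79  78  81  80  79  85  89  88]]
scene +y face, cols x=+40..-40
[[ 90  90  92  90  90  91  90  88  87  91  88  88  89  89  87  86  87]
 [ 91  90  90  91  90  89  89  86  87  90  86  87  87  87  83  84  88]
 [ 92  95  96  95  93  93  91  92  92  95  91  90  92  90  90  91 100]
 [103 103 104 103 104 100  98 102 100 100
[... 1471 characters left out ...]
 [ 79]
 [ 92]
 [ 81]
 [ 91]
 [100]
 [ 97]
 [ 88]
 [ 81]
 [ 88]
 [113]]
0.043 [[ 68]
 [ 82]
 [ 88]
 [ 74]
 [ 72]
 [ 71]
 [ 72]
 [ 72]
 [ 79]
 [ 75]
 [103]
 [131]
 [123]
 [102]
 [ 82]
 [ 90]
 [106]]
0.046 [[ 66]
 [ 75]
 [ 77]
 [ 67]
 [ 67]
 [ 66]
 [ 66]
 [ 66]
 [ 69]
 [ 69]
 [105]
 [152]
 [147]
 [129]
 [100]
 [102]
 [109]]
0.049 [[ 66]
 [ 68]
 [ 69]
 [ 65]
 [ 65]
 [ 65]
 [ 65]
 [ 65]
 [ 65]
 [ 68]
 [101]
 [154]
 [153]
 [148]
 [126]
 [124]
 [116]]
0.052 [[ 65]
 [ 66]
 [ 67]
 [ 66]
 [ 66]
 [ 66]
 [ 65]
 [ 65]
 [ 65]
 [ 66]
 [ 93]
 [150]
 [152]
 [155]
 [150]
 [145]
 [132]]
0.055 [[ 65]
 [ 66]
 [ 67]
 [ 66]
 [ 66]
 [ 64]
 [ 65]
 [ 66]
 [ 65]
 [ 65]
 [ 84]
 [138]
 [153]
 [159]
 [159]
 [157]
 [149]]
```

The slot faces the robot: in the scene view the rim on the near face has a brighter gap about 40 mm wide in its middle. Next I measure the pry tool and the rod.

```bash
cat >> h.py <<'E'
from scipy.spatial.transform import Rotation as R
FX,FY,FYAW=.5122,-.2365,-.2925
def fx(x,y=0): c,s=np.cos(FYAW),np.sin(FYAW); return np.array([FX+c*x-s*y,FY+s*x+c*y])
def down(yh): # gripper straight down, its y axis at world heading yh
    y=[np.cos(yh),np.sin(yh),0]; z=[0,0,-1]; x=np.cross(y,z); return R.from_matrix(np.array([x,y,z]).T)
def plan(grasp,yh,n=None,pos=None,rot=None,L=.155):
    """rows (cm,deg in tool axes) taking the TCP so that the grasp point gets to `grasp`"""
    s=sense(); p=np.array(s["position"] if pos is None else pos); q=R.from_quat(np.roll(s["eef_rot"],-1)) if rot is None else rot
    t=np.array(grasp)+[0,0,L]; Q=down(yh); w=(q.inv()*Q).as_rotvec(degrees=True)
    if n is None: n=int(np.ceil(max(np.abs(t-p).max()/.040,np.abs(w).max()/7,1)))
    for i in range(n):
        print((q.inv().apply((t-p)/n)*100).round(2).tolist(),(w/n).round(2).tolist()); q=q*R.from_rotvec(w/n,degrees=True)
    print("n",n); return t,Q
E
python3 - <<'E'
from h import *
s=sense();q=R.from_quat(np.roll(s["eef_rot"],-1));print(q.as_matrix().round(2).tolist())
f=grab_frame("top");im=f["img"].astype(int)
def seg(m,win):
    x,y,w,h=win;mm=np.zeros(m.shape,bool);mm[y:y+h,x:x+w]=m[y:y+h,x:x+w];v,u=np.nonzero(mm);return np.c_[u,v].astype(float)
o=seg((im[...,0]-im[...,2]>70)&(im[...,0]>120),(325,195,50,40))
P=np.array([back(f,a,.014)[:2] for a in o]);m=P.mean(0);U=np.linalg.svd(P-m)[2][0];U*=-np.sign(U[1])
t=(P-m)@U;print("orange mid",m,"axis",U,np.degrees(np.arctan2(U[1],U[0])),"extent",t.min(),t.max(),"w",np.ptp((P-m)@[-U[1],U[0]]))
tip=back(f,(280+385/4,170+214/4),.010)[:2];print("tip",tip,(tip-m)@U, (tip-m)@[-U[1],U[0]])
r=seg((im[...,0]-im[...,1]>80)&(im[...,0]-im[...,2]>70),(100,190,25,20));print(len(r),"red",r.mean(0),back(f,r.mean(0),.148))
for n,c in(("stand top corners",[(143,102),(178,175),(112,195)]),):
    print([back(f,(90+a/4,170+b/4),.058 if i!=9 else 0)[:2].round(4).tolist() for i,(a,b) in enumerate([(145,103),(168,142),(103,170),(86,133)])])
print(fx(-.12),fx(-.04))
E
```

```text
[[-0.93, 0.38, -0.0], [0.38, 0.93, -0.0], [0.0, -0.0, -1.0]]
orange mid [ 0.47268255 -0.3912967 ] axis [-0.32146969 -0.94691987] -108.7518289314524 extent -0.04244733772705738 0.04609504987458963 w 0.019608356198244623
tip [ 0.43900939 -0.49346694] 0.10757193258444586 0.0009588505774142453
15 red [112.46666667 199.86666667] [0.47963224 0.37151897 0.148     ]
[[0.513, 0.3537], [0.48, 0.3321], [0.4554, 0.3847], [0.4866, 0.4013]]
[ 0.39729688 -0.20189837] [ 0.47389896 -0.22496612]
```

```bash
python3 - <<'E'
from h import *
plan([.472,-.3934,.25],np.radians(-18.75),28)
E
```

```text
[-2.09, -2.99, -0.0] [0.0, -0.0, 3.1]
[-2.25, -2.87, -0.0] [0.0, -0.0, 3.1]
[-2.4, -2.75, -0.0] [0.0, -0.0, 3.1]
[-2.55, -2.61, -0.0] [0.0, -0.0, 3.1]
[-2.68, -2.47, -0.0] [0.0, -0.0, 3.1]
[-2.81, -2.32, -0.0] [0.0, -0.0, 3.1]
[-2.93, -2.17, -0.0] [0.0, -0.0, 3.1]
[-3.05, -2.01, -0.0] [0.0, -0.0, 3.1]
[-3.15, -1.84, -0.0] [0.0, -0.0, 3.1]
[-3.25, -1.67, -0.0] [0.0, -0.0, 3.1]
[-3.33, -1.49, -0.0] [0.0, -0.0, 3.1]
[-3.41, -1.31, -0.0] [0.0, -0.0, 3.1]
[-3.47, -1.12, -0.0] [0.0, -0.0, 3.1]
[-3.53, -0.93, -0.0] [0.0, -0.0, 3.1]
[-3.57, -0.74, -0.0] [0.0, -0.0, 3.1]
[-3.61, -0.55, -0.0] [0.0, -0.0, 3.1]
[-3.63, -0.35, -0.0] [0.0, -0.0, 3.1]
[-3.65, -0.15, -0.0] [0.0, -0.0, 3.1]
[-3.65, 0.04, -0.0] [0.0, -0.0, 3.1]
[-3.64, 0.24, -0.0] [0.0, -0.0, 3.1]
[-3.62, 0.44, -0.0] [0.0, -0.0, 3.1]
[-3.59, 0.63, -0.0] [0.0, -0.0, 3.1]
[-3.55, 0.82, -0.0] [0.0, -0.0, 3.1]
[-3.5, 1.02, -0.0] [0.0, -0.0, 3.1]
[-3.44, 1.2, -0.0] [0.0, -0.0, 3.1]
[-3.37, 1.39, -0.0] [0.0, -0.0, 3.1]
[-3.29, 1.57, -0.0] [0.0, -0.0, 3.1]
[-3.21, 1.74, -0.0] [0.0, -0.0, 3.1]
n 28
```

jog_arm([
  [[1,-2.1,-3.0,0,0,0,3.1],[1,-2.25,-2.9,0,0,0,3.1],[1,-2.4,-2.75,0,0,0,3.1],[1,-2.55,-2.6,0,0,0,3.1],[1,-2.7,-2.5,0,0,0,3.1],[1,-2.8,-2.3,0,0,0,3.1],[1,-2.9,-2.2,0,0,0,3.1],[1,-3.05,-2.0,0,0,0,3.1],[1,-3.15,-1.85,0,0,0,3.1],[1,-3.25,-1.7,0,0,0,3.1]],
])

```text
t: 1.38
position: [0.3248, 0.2445, 0.4051]
eef_rot: [0.0, 0.448, 0.894, 0.001]
ft_force: [1.1, -0.8, 0.3]
grip_width: 0.0853
finger_force: 0.0
```

```bash
python3 -c "
from h import *
s=sense();print(np.round(s['joints'],2),np.round(s['position'],3))"
```

```text
[-0.49  0.03 -0.23  2.13  0.01  0.98 -0.08] [0.325 0.244 0.405]
```

jog_arm([
  [[1,-3.3,-1.5,0,0,0,3.1],[1,-3.4,-1.3,0,0,0,3.1],[1,-3.5,-1.1,0,0,0,3.1],[1,-3.5,-0.95,0,0,0,3.1],[1,-3.6,-0.75,0,0,0,3.1],[1,-3.6,-0.55,0,0,0,3.1],[1,-3.6,-0.35,0,0,0,3.1],[1,-3.65,-0.15,0,0,0,3.1],[1,-3.65,0.05,0,0,0,3.1],[1,-3.6,0.2,0,0,0,3.1]],
])

```text
t: 2.22
position: [0.4052, -0.1107, 0.4052]
eef_rot: [0.001, 0.67, 0.742, 0.0]
ft_force: [1.5, 0.4, 0.9]
grip_width: 0.0857
finger_force: 0.0
```

```bash
python3 - <<'E'
from h import *
s=sense();print(np.round(s['joints'],2),np.round(s['position'],3))
plan([.472,-.3934,.14],np.radians(-18.75),9)
g=grab_frame("scene");f=grab_frame("top")
im=g["img"].astype(int)
cv2.imwrite("pics/m4.png",np.vstack([np.hstack([crop(g,130,200,130,100,3),crop(g,240,120,130,100,3)]),np.hstack([crop(f,90,170,130,100,3),crop(f,280,150,130,100,3)])])[:,:780])
E
```

```text
[-0.03  0.05  0.24  2.11 -0.01  0.98  0.32] [ 0.405 -0.111  0.405]
[-3.2, 0.42, 1.23] [0.01, -0.0, 2.73]
[-3.18, 0.57, 1.23] [0.01, -0.0, 2.73]
[-3.15, 0.72, 1.23] [0.01, -0.0, 2.73]
[-3.11, 0.87, 1.23] [0.01, -0.0, 2.73]
[-3.06, 1.02, 1.23] [0.01, -0.0, 2.73]
[-3.01, 1.16, 1.23] [0.01, -0.0, 2.73]
[-2.95, 1.3, 1.23] [0.01, -0.0, 2.73]
[-2.89, 1.44, 1.23] [0.01, -0.0, 2.73]
[-2.81, 1.58, 1.22] [0.01, -0.0, 2.73]
n 9
```

View pics/m4.png

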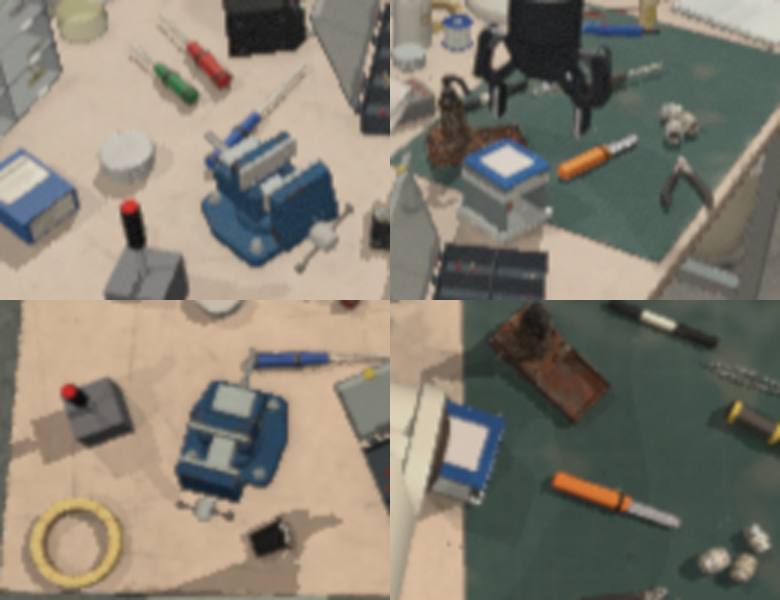

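The arm is over the bench. The scene camera now sees the rod, its red top near (173,269), and the tool and fixture are unobstructed. I'll go on to the handle.

jog_arm([
  [[1,-3.2,0.4,1.2,0,0,2.7],[1,-3.2,0.6,1.2,0,0,2.7],[1,-3.15,0.7,1.2,0,0,2.7],[1,-3.1,0.9,1.2,0,0,2.7],[1,-3.1,1.0,1.2,0,0,2.7],[1,-3.0,1.2,1.2,0,0,2.7],[1,-2.9,1.3,1.2,0,0,2.7],[1,-2.9,1.4,1.2,0,0,2.7],[1,-2.8,1.6,1.2,0,0,2.7],[1,0,0,0,0,0,0]],
])

```text
t: 3.15
position: [0.4726, -0.3961, 0.294]
eef_rot: [0.0, 0.813, 0.583, -0.002]
ft_force: [-0.3, -0.6, 0.1]
grip_width: 0.0855
finger_force: 0.0
```

```bash
python3 - <<'E'
from h import *
s=sense();print(np.round(s['joints'],2),np.round(s['position'],4))
plan([.472,-.3934,.023],np.radians(-18.75),5)
f=grab_frame("top");g=grab_frame("scene")
# rod: red cap rays from both cameras, triangulate
def red(f,win):
    x,y,w,h=win;im=f["img"].astype(int)[y:y+h,x:x+w];v,u=np.nonzero((im[...,0]-im[...,1]>80)&(im[...,0]-im[...,2]>70));return np.array([u.mean()+x,v.mean()+y])
for F,w in((f,(105,190,20,20)),(g,(160,255,30,25))): c=red(F,w);print(c,back(F,c,.147).round(4))
E
```

```text
[ 0.36  0.56  0.4   1.75 -0.26  0.89  0.54] [ 0.4726 -0.3961  0.294 ]
[0.06, -0.02, 2.32] [-0.02, 0.04, 0.01]
[0.05, -0.03, 2.32] [-0.02, 0.04, 0.01]
[0.05, -0.03, 2.32] [-0.02, 0.04, 0.01]
[0.05, -0.03, 2.32] [-0.02, 0.04, 0.01]
[0.05, -0.03, 2.32] [-0.02, 0.04, 0.01]
n 5
[112.35294118 200.        ] [0.4794 0.3722 0.147 ]
[172.61904762 268.42857143] [0.4828 0.3709 0.147 ]
```

jog_arm([
  [[1,0.05,0,2.3,0,0,0],[1,0.05,0,2.3,0,0,0],[1,0.05,-0.05,2.3,0,0,0],[1,0.05,-0.05,2.3,0,0,0],[1,0.05,0,2.3,0,0,0],[0.5,0,0,0,0,0,0],[0,0,0,0,0,0,0],[0,0,0,0,0,0,0],[0,0,0,0,0,0,0],[0,0,0,0,0,0,0]],
], squeeze=70)

```text
t: 4.08
position: [0.474, -0.3889, 0.1836]
eef_rot: [0.001, 0.811, 0.585, 0.001]
ft_force: [0.8, 0.9, 0.5]
grip_width: 0.0253
finger_force: 0.0
```

jog_arm([
  [[0,0,0,0,0,0,0],[0,0,0,0,0,0,0],[0,0,0,0,0,0,0],[0,0,0,0,0,0,0]],
])

```text
t: 4.42
position: [0.474, -0.3891, 0.1837]
eef_rot: [0.001, 0.811, 0.585, 0.001]
ft_force: [-0.0, 1.2, 6.3]
grip_width: 0.0156
finger_force: 68.9
```

```bash
python3 - <<'E'
from h import *
s=sense();print(np.round(s['joints'],2),np.round(s['position'],4))
E
```

```text
[ 0.4   0.71  0.33  1.8  -0.34  0.69  0.6 ] [ 0.474  -0.3891  0.1837]
```

jog_arm([
  [[0,0,0,-2.0,0,0,0],[0,0,0,-4.0,0,0,0],[0,0,0,-4.0,0,0,0],[0,0,0,-4.0,0,0,0],[0,0,0,-1.0,0,0,0]],
])

```text
t: 4.83
position: [0.4745, -0.3905, 0.3393]
eef_rot: [0.005, 0.811, 0.585, 0.002]
ft_force: [0.3, -0.8, -0.6]
grip_width: 0.0158
finger_force: 68.6
```

```bash
python3 - <<'E'
from h import *
s=sense();print(np.round(s['joints'],2),np.round(s['position'],4),s['grip_width'])
plan([*fx(-.163),.325-.155],FYAW+np.pi/2,15)
E
```

```text
[ 0.33  0.5   0.42  1.73 -0.24  0.95  0.52] [ 0.4745 -0.3905  0.3393] 0.01583605176223774
[1.02, -1.17, 0.08] [0.02, 0.04, -6.11]
[1.14, -1.06, 0.08] [0.02, 0.04, -6.11]
[1.25, -0.93, 0.08] [0.02, 0.04, -6.11]
[1.34, -0.79, 0.08] [0.02, 0.04, -6.11]
[1.42, -0.64, 0.08] [0.02, 0.04, -6.11]
[1.48, -0.49, 0.09] [0.02, 0.04, -6.11]
[1.52, -0.33, 0.09] [0.02, 0.04, -6.11]
[1.55, -0.17, 0.09] [0.02, 0.04, -6.11]
[1.56, -0.0, 0.09] [0.02, 0.04, -6.11]
[1.55, 0.16, 0.09] [0.02, 0.04, -6.11]
[1.52, 0.33, 0.09] [0.02, 0.04, -6.11]
[1.48, 0.49, 0.09] [0.02, 0.04, -6.11]
[1.42, 0.64, 0.09] [0.02, 0.04, -6.11]
[1.34, 0.79, 0.09] [0.02, 0.04, -6.11]
[1.25, 0.93, 0.1] [0.02, 0.04, -6.11]
n 15
```

jog_arm([
  [[0,1.0,-1.2,0.1,0,0,-6.1],[0,1.1,-1.1,0.1,0,0,-6.1],[0,1.25,-0.9,0.1,0,0,-6.1],[0,1.3,-0.8,0.1,0,0,-6.1],[0,1.4,-0.6,0.1,0,0,-6.1],[0,1.5,-0.5,0.1,0,0,-6.1],[0,1.5,-0.3,0.1,0,0,-6.1],[0,1.6,-0.2,0.1,0,0,-6.1],[0,1.6,0,0.1,0,0,-6.1],[0,1.6,0.2,0.1,0,0,-6.1]],
])

```text
t: 5.67
position: [0.3928, -0.2535, 0.322]
eef_rot: [0.0, 0.399, 0.917, -0.0]
ft_force: [-0.3, 0.1, -0.0]
grip_width: 0.0159
finger_force: 68.6
```

jog_arm([
  [[0,1.5,0.3,0.1,0,0,-6.1],[0,1.5,0.5,0.1,0,0,-6.1],[0,1.4,0.6,0.1,0,0,-6.1],[0,1.3,0.8,0.1,0,0,-6.1],[0,1.2,0.9,0.1,0,0,-6.1],[0,0,0,0,0,0,0],[0,0,0,0,0,0,0]],
])

```text
t: 6.25
position: [0.3543, -0.1879, 0.3171]
eef_rot: [0.001, 0.147, 0.989, -0.0]
ft_force: [0.4, 0.2, 0.2]
grip_width: 0.015
finger_force: 68.6
```

```bash
python3 - <<'E'
from h import *
s=sense();print(np.round(s['joints'],2),np.round(s['position'],4),s['grip_width'])
plan([*fx(-.163),.325-.155],FYAW+np.pi/2,1)
f=grab_frame("top");g=grab_frame("scene")
p=np.array(s['position']);q=R.from_quat(np.roll(s["eef_rot"],-1))
for L in(.065,.110):
    P=p+q.apply([-L,0,.1737]);print(L,P.round(4),proj(f,P).round(1),proj(g,P).round(1))
cv2.imwrite("pics/m5.png",np.hstack([crop(f,265,170,50,60,8),crop(g,250,135,50,60,8)]))
E
```

```text
[ 0.35  0.15  0.08  2.24 -0.02  0.75  1.71] [ 0.3543 -0.1879  0.3171] 0.014950186932583329
[-0.22, -0.1, -0.79] [-0.0, 0.06, -0.17]
n 1
0.065 [ 0.4167 -0.2069  0.1435] [[295.9 222.5]] [[297.7 172.6]]
0.11 [ 0.4597 -0.22    0.1435] [[300. 209.]] [[289.  167.4]]
```

View pics/m5.png

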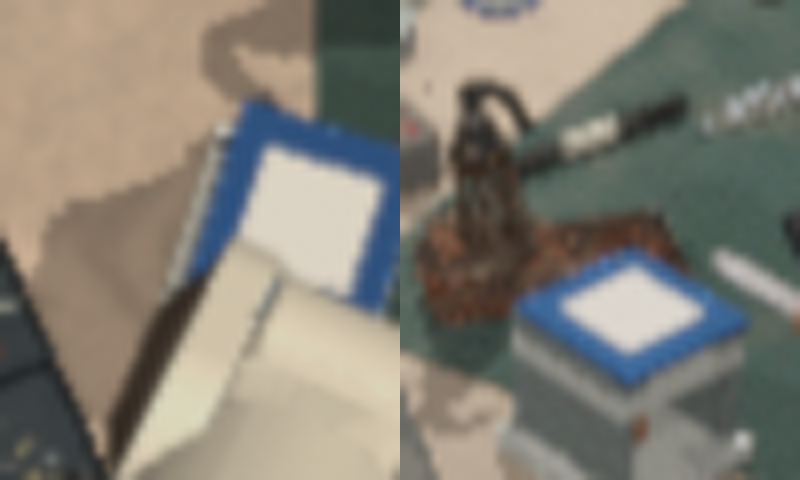

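The scene view shows the blade tip at about (289.5,167), which matches the predicted (289,167.4). Now I lower it to slot height.

jog_arm([
  [[0,0,-0.1,3.3,0,0,-0.2],[0,0,0,3.3,0,0,0],[0,0,0,0,0,0,0],[0,0,0,0,0,0,0]],
])

```text
t: 6.68
position: [0.3536, -0.1892, 0.2497]
eef_rot: [-0.002, 0.146, 0.989, 0.0]
ft_force: [1.4, -0.4, -0.2]
grip_width: 0.0156
finger_force: 68.6
```

```bash
cat >> h.py <<'E'
def tool():
    s=sense();p=np.array(s['position']);q=R.from_quat(np.roll(s["eef_rot"],-1));P=p+q.apply([-.110,0,.1737])
    c,sn=np.cos(FYAW),np.sin(FYAW);d=P-[FX,FY,.002]
    print("t",s['t'],"tip in fixture mm",(np.array([c*d[0]+sn*d[1],-sn*d[0]+c*d[1],d[2]])*1000).round(1),"F",np.round(s['ft_force'],1),"j",np.round(s['joints'],2),'axis',q.apply([-1,0,0]).round(3))
E
python3 -c "
from h import *
tool()
g=grab_frame('scene');cv2.imwrite('pics/m6.png',crop(g,250,135,70,60,8))"
```

```text
t 6.6833 tip in fixture mm [-56.3  -0.4  73.5] F [ 1.4 -0.4 -0.2] j [ 0.36  0.29  0.07  2.28 -0.04  0.58  1.74] axis [ 0.958 -0.288 -0.005]
```

View pics/m6.png

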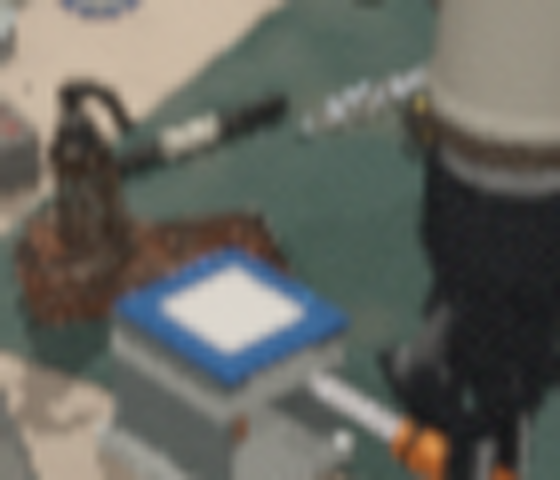

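The blade points at the middle of the slot at the right height, so I insert it.

jog_arm([
  [[0,0,0,-0.1,0,0,0],[0,-1.0,0,0,0,0,0],[0,-1.0,0,0,0,0,0],[0,-1.0,0,0,0,0,0],[0,0,0,0,0,0,0]],
])

```text
t: 7.15
position: [0.3863, -0.1985, 0.253]
eef_rot: [0.003, 0.144, 0.99, -0.001]
ft_force: [0.3, 1.4, -0.3]
grip_width: 0.0156
finger_force: 68.6
```

```bash
python3 -c "
from h import *
tool()"
```

```text
t 7.15 tip in fixture mm [-20.6   0.3  77.9] F [ 0.3  1.4 -0.3] j [ 0.35  0.33  0.07  2.21 -0.04  0.6   1.73] axis [ 0.958 -0.286  0.006]
```

jog_arm([
  [[0,-0.05,0,-0.75,0,0,0],[0,-0.15,0,-0.75,0,0,0],[0,-0.2,0,-0.7,0,0,0],[0,-0.3,0,-0.7,0,0,0],[0,-0.4,0,-0.65,0,0,0],[0,-0.45,0,-0.6,0,0,0],[0,-0.55,0,-0.5,0,0,0],[0,-0.6,0,-0.45,0,0,0],[0,0,0,0,0,0,0]],
])

```text
t: 7.9
position: [0.4108, -0.2059, 0.304]
eef_rot: [0.002, 0.145, 0.989, -0.0]
ft_force: [0.9, 0.8, -0.2]
grip_width: 0.0157
finger_force: 68.6
```

```bash
python3 -c "
from h import *
tool()
g=grab_frame('scene');cv2.imwrite('pics/m7.png',crop(g,240,120,80,70,8))"
```

```text
t 7.9 tip in fixture mm [  4.7   0.2 128.7] F [ 0.9  0.8 -0.2] j [ 0.34  0.27  0.07  2.12 -0.03  0.75  1.71] axis [ 0.958 -0.286  0.004]
```

View pics/m7.png

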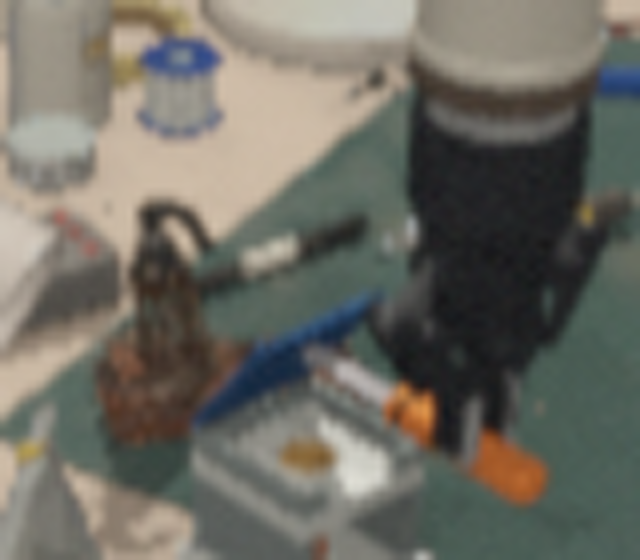

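The cover is on the blade at about 54° open, with the brass ring visible near scene pixel (278,177). I continue the swing.

jog_arm([
  [[0,-0.65,0,-0.4,0,0,0],[0,-0.7,0,-0.3,0,0,0],[0,-0.7,0,-0.2,0,0,0],[0,-0.75,0,-0.1,0,0,0],[0,-0.75,0,0,0,0,0],[0,-0.7,0,0,0,0,0],[0,-0.6,0,0,0,0,0],[0,-0.5,0,0,0,0,0],[0,0,0,0,0,0,0],[0,0,0,0,0,0,0]],
])

```text
t: 8.78
position: [0.4603, -0.2206, 0.3125]
eef_rot: [-0.0, 0.145, 0.989, 0.0]
ft_force: [0.4, 1.0, -1.0]
grip_width: 0.0158
finger_force: 68.8
```

```bash
python3 -c "
from h import *
tool()
f=grab_frame('top');g=grab_frame('scene')
for F in(f,g):
    im=F['img'].astype(int);v,u=np.nonzero((im[...,2]-im[...,0]>45))
    c=proj(F,[*fx(.05),.12])[0];k=(abs(u-c[0])<25)&(abs(v-c[1])<25);print(c.round(1),k.sum(),u[k].min(),u[k].max(),v[k].min(),v[k].max())
    for th in(1.6,1.75,1.92):print(th,proj(F,[[*fx(.04-.084*np.cos(th),y),.082+.084*np.sin(th)] for y in(-.04,.04)]).round(1).tolist())
"
```

```text
t 8.7833 tip in fixture mm [ 55.6   0.4 136.7] F [ 0.4  1.  -1. ] j [ 0.33  0.34  0.07  1.99 -0.03  0.81  1.71] axis [ 0.958 -0.286 -0.   ]Traceback (most recent call last):
  File "<string>", line 7, in <module>
    c=proj(F,[*fx(.05),.12])[0];k=(abs(u-c[0])<25)&(abs(v-c[1])<25);print(c.round(1),k.sum(),u[k].min(),u[k].max(),v[k].min(),v[k].max())
                                                                                             ~~~~~~~~^^
    return umr_minimum(a, axis, None, out, keepdims, initial, where)
ValueError: zero-size array to reduction operation minimum which has no identity
```

Tip geometry puts the cover at about 105° (1.84 rad). I back out and re-check.

jog_arm([
  [[0,1.5,0,-0.3,0,0,0],[0,3.0,0,-0.3,0,0,0],[0,3.5,0,0,0,0,0],[0,1.5,0,0,0,0,0]],
])

```text
t: 9.22
position: [0.3649, -0.1923, 0.318]
eef_rot: [-0.002, 0.145, 0.989, 0.001]
ft_force: [-0.8, 0.5, -1.6]
grip_width: 0.0157
finger_force: 68.8
```

```bash
python3 -c "
from h import *
tool()
plan([.46,-.385,.30-.155],np.radians(28),7)
g=grab_frame('scene');F=g
im=g['img'].astype(int)
for th in(1.5,1.75,1.92):print(th,proj(F,[[*fx(.04-.084*np.cos(th),y),.082+.084*np.sin(th)] for y in(-.04,.04)]).round(1).tolist())
v,u=np.nonzero((im[...,2]-im[...,0]>25)&(im[...,2]-im[...,1]>10));k=(abs(u-273)<20)&(abs(v-155)<22);print(k.sum(),np.c_[u[k],v[k]].min(0),np.c_[u[k],v[k]].max(0))
b=(im[...,0]-im[...,2]>35);v,u=np.nonzero(b);k=(abs(u-278)<9)&(abs(v-177)<8);print('brass',k.sum(),u[k].mean(),v[k].mean(),back(g,(u[k].mean(),v[k].mean()),.072))
"
```

```text
t 9.2167 tip in fixture mm [-4.450e+01  1.000e-01  1.418e+02] F [-0.8  0.5 -1.6] j [ 0.35  0.17  0.08  2.21 -0.02  0.76  1.72] axis [ 0.958 -0.287 -0.004]
[-2.09, -2.25, 0.25] [-0.01, -0.04, 6.47]
[-2.33, -2.0, 0.25] [-0.01, -0.04, 6.47]
[-2.54, -1.72, 0.25] [-0.01, -0.04, 6.47]
[-2.72, -1.42, 0.25] [-0.01, -0.04, 6.47]
[-2.86, -1.11, 0.25] [-0.01, -0.04, 6.47]
[-2.97, -0.78, 0.25] [-0.01, -0.04, 6.47]
[-3.04, -0.44, 0.25] [-0.01, -0.04, 6.47]
n 7
1.5 [[280.5, 149.2], [265.0, 156.4]]
1.75 [[276.8, 147.4], [261.3, 154.4]]
1.92 [[274.3, 146.9], [258.9, 153.8]]
341 [259 147] [277 172]
brass 24 278.0 176.5 [ 0.51422136 -0.23853118  0.072     ]
```

jog_arm([
  [[0,-2.1,-2.2,0.2,0,0,6.5],[0,-2.3,-2.0,0.2,0,0,6.5],[0,-2.5,-1.7,0.2,0,0,6.5],[0,-2.7,-1.4,0.3,0,0,6.5],[0,-2.9,-1.1,0.3,0,0,6.5],[0,-3.0,-0.8,0.3,0,0,6.5],[0,-3.0,-0.4,0.3,0,0,6.5],[0,0,0,0,0,0,0]],
])

```text
t: 9.93
position: [0.4652, -0.3901, 0.3004]
eef_rot: [0.002, 0.52, 0.854, -0.002]
ft_force: [1.0, -0.7, -0.3]
grip_width: 0.0157
finger_force: 68.8
```

```bash
python3 -c "
from h import *
tool()
print(sense()['position'])
f=grab_frame('top');g=grab_frame('scene')
for F,r in((f,(308,203)),(g,(278,177))):
    im=F['img'].astype(int)
    c=proj(F,[*fx(0),.072])[0];b=(im[...,0]-im[...,2]>35);v,u=np.nonzero(b);k=(abs(u-c[0])<9)&(abs(v-c[1])<8);print(c,'brass',k.sum(),u[k].mean(),v[k].mean(),back(F,(u[k].mean(),v[k].mean()),.072))
"
```

```text
t 9.9333 tip in fixture mm [  76.4 -240.4  125.3] F [ 1.  -0.7 -0.3] j [ 0.44  0.52  0.27  1.77 -0.17  0.87  1.27] axis [ 0.46  -0.888  0.005]
[ 0.46522174 -0.3900946   0.30039292]
[302.60221921 197.60631896] brass 65 302.53846153846155 197.8 [ 0.51153939 -0.23628262  0.072     ]
[278.18900125 176.90777916] brass 24 278.0 176.5 [ 0.51422136 -0.23853118  0.072     ]
```

jog_arm([
  [[0,0,0,4.0,0,0,0],[0,0,0,4.0,0,0,0],[0,0,0,2.5,0,0,0],[0,0,0,1.0,0,0,0],[0,0,0,0,0,0,0],[0,0,0,0,0,0,0]],
])

```text
t: 10.53
position: [0.4641, -0.3841, 0.1859]
eef_rot: [-0.0, 0.515, 0.857, 0.0]
ft_force: [-0.4, -0.6, 0.7]
grip_width: 0.0152
finger_force: 72.9
```

jog_arm([
  [[0,0,0,0.2,0,0,0],[0,0,0,0,0,0,0],[0.7,0,0,0,0,0,0],[0.7,0,0,0,0,0,0],[0.7,0,0,0,0,0,0],[0.7,0,0,0,0,0,0],[0.7,0,0,0,0,0,0],[0.7,0,0,-2.5,0,0,0],[0.7,0,0,-4.0,0,0,0],[0.7,0,0,-4.0,0,0,0]],
])

```text
t: 11.37
position: [0.4633, -0.3845, 0.2883]
eef_rot: [-0.002, 0.516, 0.856, 0.0]
ft_force: [1.4, -0.9, 0.5]
grip_width: 0.0596
finger_force: 0.0
```

jog_arm([
  [[0.7,0,0,-4.0,0,0,0],[0.7,0,0,-4.0,0,0,0],[0.7,0,0,-4.0,0,0,0],[0.7,0,0,-1.0,0,0,0]],
])

```text
t: 11.7
position: [0.4651, -0.3865, 0.4263]
eef_rot: [0.006, 0.516, 0.856, -0.0]
ft_force: [0.4, -0.9, 1.0]
grip_width: 0.0595
finger_force: 0.0
```

```bash
python3 - <<'E'
from h import *
s=sense();print(np.round(s['joints'],2),np.round(s['position'],4),s['grip_width'])
g=grab_frame('scene');im=g["img"].astype(int)
v,u=np.nonzero((im[...,0]-im[...,2]>70)&(im[...,0]>120));k=(u>285)&(u<350)&(v>140)&(v<200);P=np.array([back(g,a,.012) for a in np.c_[u[k],v[k]]])[:,:2]
m=P.mean(0);U=np.linalg.svd(P-m)[2][0];print("tool",k.sum(),m,U,np.ptp((P-m)@U))
v,u=np.nonzero((im[...,2]-im[...,0]>25)&(im[...,2]-im[...,1]>10));k=(abs(u-273)<20)&(abs(v-155)<22);print(k.sum(),np.c_[u[k],v[k]].min(0),np.c_[u[k],v[k]].max(0))
# rod: gripper y heading options; via waypoint closer to base
plan([.40,.05,.30],np.radians(58),14)
E
```

```text
[ 0.41  0.37  0.31  1.67 -0.12  1.1   1.24] [ 0.4651 -0.3865  0.4263] 0.059468200561733374
tool 68 [ 0.47354125 -0.40634735] [-0.3704825   0.92883945] 0.30497283620146803
341 [259 147] [277 172]
[2.97, 1.05, -0.23] [0.01, 0.04, -2.15]
[2.93, 1.16, -0.23] [0.01, 0.04, -2.15]
[2.89, 1.27, -0.23] [0.01, 0.04, -2.15]
[2.84, 1.37, -0.23] [0.01, 0.04, -2.15]
[2.78, 1.48, -0.22] [0.01, 0.04, -2.15]
[2.73, 1.58, -0.22] [0.01, 0.04, -2.15]
[2.66, 1.68, -0.22] [0.01, 0.04, -2.15]
[2.6, 1.78, -0.22] [0.01, 0.04, -2.15]
[2.53, 1.88, -0.22] [0.01, 0.04, -2.15]
[2.46, 1.97, -0.22] [0.01, 0.04, -2.15]
[2.38, 2.06, -0.21] [0.01, 0.04, -2.15]
[2.3, 2.15, -0.21] [0.01, 0.04, -2.15]
[2.22, 2.24, -0.21] [0.01, 0.04, -2.15]
[2.14, 2.32, -0.21] [0.01, 0.04, -2.15]
n 14
```

```bash
python3 - <<'E'
from h import *
t,Q=plan([.42,.0,.285],FYAW+np.pi/2,10)
plan([.481,.3715,.245],FYAW+np.pi/2,10,pos=t,rot=Q)
E
```

```text
[3.63, 1.41, -0.17] [0.01, 0.07, -4.54]
[3.5, 1.69, -0.17] [0.01, 0.07, -4.54]
[3.36, 1.96, -0.16] [0.01, 0.07, -4.54]
[3.19, 2.22, -0.16] [0.01, 0.07, -4.54]
[3.01, 2.47, -0.16] [0.01, 0.07, -4.54]
[2.8, 2.7, -0.15] [0.01, 0.07, -4.54]
[2.58, 2.91, -0.15] [0.01, 0.07, -4.54]
[2.34, 3.11, -0.15] [0.01, 0.07, -4.54]
[2.09, 3.28, -0.15] [0.01, 0.07, -4.54]
[1.82, 3.44, -0.14] [0.01, 0.07, -4.54]
n 10
[0.49, 3.73, 0.4] [0.0, 0.0, 0.0]
[0.49, 3.73, 0.4] [0.0, 0.0, 0.0]
[0.49, 3.73, 0.4] [0.0, 0.0, 0.0]
[0.49, 3.73, 0.4] [0.0, 0.0, 0.0]
[0.49, 3.73, 0.4] [0.0, 0.0, 0.0]
[0.49, 3.73, 0.4] [0.0, 0.0, 0.0]
[0.49, 3.73, 0.4] [0.0, 0.0, 0.0]
[0.49, 3.73, 0.4] [0.0, 0.0, 0.0]
[0.49, 3.73, 0.4] [0.0, 0.0, 0.0]
[0.49, 3.73, 0.4] [0.0, 0.0, 0.0]
n 10
```

jog_arm([
  [[0.7,3.6,1.4,-0.2,0,0.1,-4.5],[0.7,3.5,1.7,-0.2,0,0.1,-4.5],[0.7,3.35,1.95,-0.2,0,0.1,-4.5],[0.7,3.2,2.2,-0.2,0,0,-4.5],[0.7,3.0,2.5,-0.2,0,0,-4.5],[0.7,2.8,2.7,-0.2,0,0,-4.5],[0.7,2.6,2.9,-0.1,0,0,-4.5],[0.7,2.35,3.1,-0.1,0,0,-4.5],[0.7,2.1,3.3,-0.1,0,0,-4.5],[0.7,1.8,3.4,-0.1,0,0,-4.5]],
])

```text
t: 12.58
position: [0.4193, 0.0027, 0.4358]
eef_rot: [-0.002, 0.147, 0.989, 0.002]
ft_force: [1.0, -0.6, -1.4]
grip_width: 0.0598
finger_force: 0.0
```

jog_arm([
  [[0.7,0.5,3.7,0.4,0,0,0],[0.7,0.5,3.7,0.4,0,0,0],[0.7,0.5,3.7,0.4,0,0,0],[0.7,0.5,3.7,0.4,0,0,0],[0.7,0.5,3.7,0.4,0,0,0],[0.7,0.5,3.7,0.4,0,0,0],[0.7,0.5,3.7,0.4,0,0,0],[0.7,0.5,3.7,0.4,0,0,0],[0.7,0.5,3.7,0.4,0,0,0],[0.7,0,0,0,0,0,0]],
])

```text
t: 13.42
position: [0.4735, 0.3401, 0.3996]
eef_rot: [-0.003, 0.145, 0.989, 0.004]
ft_force: [-0.1, 1.5, -0.2]
grip_width: 0.0599
finger_force: 0.0
```

```bash
python3 - <<'E'
from h import *
s=sense();print(np.round(s['joints'],2),np.round(s['position'],4),s['grip_width'])
plan([.481,.3715,.245],FYAW+np.pi/2,1)
E
```

```text
[-0.44  0.37 -0.28  1.73  0.1   1.05  0.52] [0.4735 0.3401 0.3996] 0.059863456302849886
[0.19, 3.22, -0.01] [0.41, -0.46, 0.09]
n 1
```

jog_arm([
  [[0.7,0.2,3.2,0,0.4,-0.4,0],[0.7,0,0,0,0,0,0],[0.7,0,0,0,0,0,0]],
])

```text
t: 13.67
position: [0.4821, 0.3652, 0.4003]
eef_rot: [0.0, 0.148, 0.989, -0.002]
ft_force: [0.5, -0.2, -0.4]
grip_width: 0.0597
finger_force: 0.0
```

```bash
python3 - <<'E'
from h import *
for i in range(3):
    s=sense();print(np.round(s['position'],4),R.from_quat(np.roll(s["eef_rot"],-1)).apply([0,0,1]).round(4));f=grab_frame('top')
plan([.481,.3715,.123],FYAW+np.pi/2,4)
E
```

```text
[0.4821 0.3652 0.4003] [-2.0e-04 -4.2e-03 -1.0e+00]
[0.4825 0.3638 0.4005] [ 0.     -0.0053 -1.    ]
[0.4827 0.3629 0.4007] [ 4.0e-04 -5.6e-03 -1.0e+00]
[0.12, 0.22, 3.07] [-0.07, 0.04, -0.11]
[0.12, 0.21, 3.07] [-0.07, 0.04, -0.11]
[0.12, 0.21, 3.07] [-0.07, 0.04, -0.11]
[0.11, 0.2, 3.08] [-0.07, 0.04, -0.11]
n 4
```

jog_arm([
  [[0.7,0,0,0,0,0,0],[0.7,0,0,0,0,0,0],[0.7,0,0,0,0,0,0]],
])

```text
t: 14.07
position: [0.483, 0.363, 0.4018]
eef_rot: [0.001, 0.15, 0.989, -0.002]
ft_force: [0.4, 0.2, 0.0]
grip_width: 0.0603
finger_force: 0.0
```

```bash
python3 - <<'E'
from h import *
for i in range(8):
    s=sense();print(np.round(s['position'],4),R.from_quat(np.roll(s["eef_rot"],-1)).apply([0,0,1]).round(4),np.abs(s['qd']).max().round(3));f=grab_frame('top')
plan([.481,.3715,.123],FYAW+np.pi/2,4)
E
```

```text
[0.483  0.363  0.4018] [ 0.002  -0.0045 -1.    ] 0.003
[0.483  0.3631 0.4018] [ 0.0021 -0.0043 -1.    ] 0.003
[0.483  0.3633 0.4017] [ 0.0019 -0.0043 -1.    ] 0.005
[0.483  0.3634 0.4017] [ 0.0019 -0.0043 -1.    ] 0.005
[0.4829 0.3635 0.4017] [ 0.0018 -0.0043 -1.    ] 0.003
[0.4829 0.3636 0.4016] [ 0.0018 -0.0043 -1.    ] 0.003
[0.4829 0.3637 0.4016] [ 0.0017 -0.0043 -1.    ] 0.002
[0.4828 0.3637 0.4015] [ 0.0016 -0.0044 -1.    ] 0.003
[0.11, 0.18, 3.09] [-0.05, 0.04, -0.1]
[0.11, 0.18, 3.09] [-0.05, 0.04, -0.1]
[0.1, 0.18, 3.09] [-0.05, 0.04, -0.1]
[0.1, 0.18, 3.09] [-0.05, 0.04, -0.1]
n 4
```

jog_arm([
  [[0.7,0.1,0.2,3.1,-0.05,0.05,-0.1],[0.7,0.1,0.2,3.1,-0.05,0.05,-0.1],[0.7,0.1,0.2,3.1,-0.05,0.05,-0.1],[0.7,0.1,0.2,3.1,-0.05,0,-0.1],[0.7,0,0,0,0,0,0],[0.7,0,0,0,0,0,0],[0.7,0,0,0,0,0,0],[0.7,0,0,0,0,0,0],[0.7,0,0,0,0,0,0]],
])

```text
t: 15.22
position: [0.4823, 0.3728, 0.2799]
eef_rot: [0.002, 0.146, 0.989, 0.001]
ft_force: [-0.5, -1.0, 0.5]
grip_width: 0.0596
finger_force: 0.0
```

```bash
python3 - <<'E'
from h import *
s=sense();print(np.round(s['position'],4),R.from_quat(np.roll(s["eef_rot"],-1)).apply([0,0,1]).round(4),np.abs(s['qd']).max().round(3))
plan([.481,.3715,.123],FYAW+np.pi/2,1)
E
```

```text
[0.4823 0.3728 0.2799] [ 0.0035  0.0021 -1.    ] 0.008
[0.09, -0.16, 0.19] [0.17, 0.16, -0.0]
n 1
```

jog_arm([
  [[0.7,0.1,-0.15,0.2,0.15,0.15,0],[0.4,0,0,0,0,0,0],[0.3,0,0,0,0,0,0],[0,0,0,0,0,0,0],[0,0,0,0,0,0,0],[0,0,0,0,0,0,0],[0,0,0,0,0,0,0],[0,0,0,0,0,0,0],[0,0,0,0,0,0,0]],
], squeeze=40)

```text
t: 15.97
position: [0.4802, 0.3712, 0.2758]
eef_rot: [-0.001, 0.146, 0.989, -0.001]
ft_force: [-0.8, -0.8, 2.5]
grip_width: 0.017
finger_force: 39.0
```

```bash
python3 - <<'E'
from h import *
s=sense();print(np.round(s['position'],4),R.from_quat(np.roll(s["eef_rot"],-1)).apply([0,0,1]).round(4),s['grip_width'],s['finger_force'],s['ft_force'],s['ft_torque'])
g=grab_frame("scene");f=grab_frame("top")
def red(f,win):
    x,y,w,h=win;im=f["img"].astype(int)[y:y+h,x:x+w];v,u=np.nonzero((im[...,0]-im[...,1]>80)&(im[...,0]-im[...,2]>70));return len(u),u.mean()+x,v.mean()+y
print(red(g,(160,255,30,25)))
E
```

```text
[0.4802 0.3712 0.2758] [-0.0027 -0.0018 -1.    ] 0.01704950905207557 38.992879986763 [-0.77748039 -0.82257148  2.49780763] [-0.14839164  0.09708407 -0.04323185]
(8, np.float64(173.875), np.float64(267.875))
```

jog_arm([
  [[0,0,0,-1.0,0,0,0],[0,0,0,-2.0,0,0,0],[0,0,0,-2.0,0,0,0],[0,0,0,-3.0,0,0,0],[0,0,0,-4.0,0,0,0],[0,0,0,-4.0,0,0,0],[0,0,0,-3.0,0,0,0],[0,0,0,0,0,0,0]],
])

```text
t: 16.73
position: [0.4815, 0.3727, 0.4737]
eef_rot: [0.003, 0.146, 0.989, 0.003]
ft_force: [0.0, 0.6, 0.6]
grip_width: 0.0165
finger_force: 39.4
```

```bash
python3 - <<'E'
from h import *
s=sense();print(np.round(s['position'],4),R.from_quat(np.roll(s["eef_rot"],-1)).apply([0,0,1]).round(4),s['grip_width'],s['finger_force'],np.round(s['ft_force'],2))
t,Q=plan([.43,.05,.32],FYAW+np.pi/2,9)
plan([FX-.01,FY,.32],FYAW+np.pi/2,8,pos=t,rot=Q)
E
```

```text
[0.4815 0.3727 0.4737] [ 0.0064  0.0055 -1.    ] 0.016525597136667777 39.375160932540894 [0.01 0.6  0.61]
[-0.48, -3.6, -0.04] [0.05, 0.03, 0.0]
[-0.48, -3.6, -0.03] [0.05, 0.03, 0.0]
[-0.48, -3.6, -0.03] [0.05, 0.03, 0.0]
[-0.48, -3.6, -0.03] [0.05, 0.03, 0.0]
[-0.48, -3.6, -0.03] [0.05, 0.03, 0.0]
[-0.49, -3.6, -0.02] [0.05, 0.03, 0.0]
[-0.49, -3.6, -0.02] [0.05, 0.03, 0.0]
[-0.49, -3.6, -0.02] [0.05, 0.03, 0.0]
[-0.49, -3.6, -0.02] [0.05, 0.03, 0.0]
n 9
[-1.9, -3.17, 0.0] [0.0, 0.0, 0.0]
[-1.9, -3.17, 0.0] [0.0, 0.0, 0.0]
[-1.9, -3.17, 0.0] [0.0, 0.0, 0.0]
[-1.9, -3.17, 0.0] [0.0, 0.0, 0.0]
[-1.9, -3.17, 0.0] [0.0, 0.0, 0.0]
[-1.9, -3.17, 0.0] [0.0, 0.0, 0.0]
[-1.9, -3.17, 0.0] [0.0, 0.0, 0.0]
[-1.9, -3.17, 0.0] [0.0, 0.0, 0.0]
n 8
```

jog_arm([
  [[0,-0.5,-2.0,0,0,0,0],[0,-0.5,-3.6,0,0,0,0],[0,-0.5,-3.6,0,0,0,0],[0,-0.5,-3.6,0,0,0,0],[0,-0.5,-3.6,0,0,0,0],[0,-0.5,-3.6,0,0,0,0],[0,-0.5,-3.6,0,0,0,0],[0,-0.5,-3.6,0,0,0,0],[0,-0.5,-3.6,0,0,0,0],[0,-0.5,-2.0,0,0,0,0]],
])

```text
t: 17.57
position: [0.4325, 0.039, 0.4661]
eef_rot: [-0.002, 0.147, 0.989, -0.002]
ft_force: [-0.4, -0.6, -0.8]
grip_width: 0.0171
finger_force: 39.4
```

jog_arm([
  [[0,-1.9,-3.2,0,0,0,0],[0,-1.9,-3.2,0,0,0,0],[0,-1.9,-3.2,0,0,0,0],[0,-1.9,-3.2,0,0,0,0],[0,-1.9,-3.2,0,0,0,0],[0,-1.9,-3.2,0,0,0,0],[0,-1.0,-2.0,0,0,0,0],[0,0,0,0,0,0,0],[0,0,0,0,0,0,0],[0,0,0,0,0,0,0]],
])

```text
t: 18.4
position: [0.4915, -0.1948, 0.4662]
eef_rot: [-0.002, 0.145, 0.989, -0.001]
ft_force: [1.4, 1.3, -0.4]
grip_width: 0.0167
finger_force: 39.4
```

```bash
python3 - <<'E'
from h import *
s=sense();print(np.round(s['joints'],2),np.round(s['position'],4),R.from_quat(np.roll(s["eef_rot"],-1)).apply([0,0,1]).round(4),s['grip_width'],s['finger_force'])
plan([FX,FY,s['position'][2]-.155],FYAW+np.pi/2,2)
E
```

```text
[ 0.21  0.19  0.13  1.8  -0.03  1.16  1.63] [ 0.4915 -0.1948  0.4662] [-4.2e-03 -8.0e-04 -1.0e+00] 0.016658552282138847 39.351834654808044
[-1.59, -1.7, -0.0] [-0.06, -0.11, 0.03]
[-1.59, -1.7, -0.0] [-0.06, -0.11, 0.03]
n 2
```

jog_arm([
  [[0,-1.6,-1.7,0,-0.1,-0.1,0],[0,-1.6,-1.7,0,0,-0.1,0],[0,0,0,3.0,0,0,0],[0,0,0,3.0,0,0,0],[0,0,0,2.0,0,0,0],[0,0,0,0,0,0,0],[0,0,0,0,0,0,0],[0,0,0,0,0,0,0],[0,0,0,0,0,0,0],[0,0,0,0,0,0,0]],
])

```text
t: 19.23
position: [0.5133, -0.2376, 0.3885]
eef_rot: [0.002, 0.145, 0.989, -0.001]
ft_force: [-0.4, 0.3, -0.6]
grip_width: 0.0171
finger_force: 39.3
```

```bash
cat > chk.py <<'E'
from h import *
s=sense();p=np.array(s['position']);q=R.from_quat(np.roll(s["eef_rot"],-1));print(s['t'],np.round(p,4),q.apply([0,0,1]).round(4),np.abs(s['qd']).max().round(3),np.round(s['ft_force'],1))
tip=p+q.apply([0,0,.2678]);mark=p+q.apply([0,0,.2298]);print('tip',tip.round(4),'mark',mark.round(4))
plan([FX,FY,p[2]-.155],FYAW+np.pi/2,1)
E
python3 - <<'E'
from chk import *
g=grab_frame('scene')
print('tip px',proj(g,tip).round(1),'mark',proj(g,mark).round(1),'grip bottom',proj(g,p+q.apply([0,0,.1778])).round(1),'ring',proj(g,[FX,FY,.072]).round(1))
cv2.imwrite("pics/m8.png",crop(g,245,125,60,72,8))
E
```

```text
19.2333 [ 0.5133 -0.2376  0.3885] [ 0.0039 -0.0024 -1.    ] 0.006 [-0.4  0.3 -0.6]
tip [ 0.5143 -0.2382  0.1207] mark [ 0.5142 -0.2381  0.1587]
[0.13, 0.07, -0.0] [-0.07, 0.25, 0.05]
n 1
tip px [[278.4 166. ]] mark [[278.7 157.5]] grip bottom [[279.2 145.5]] ring [[278.2 176.9]]
```

View pics/m8.png

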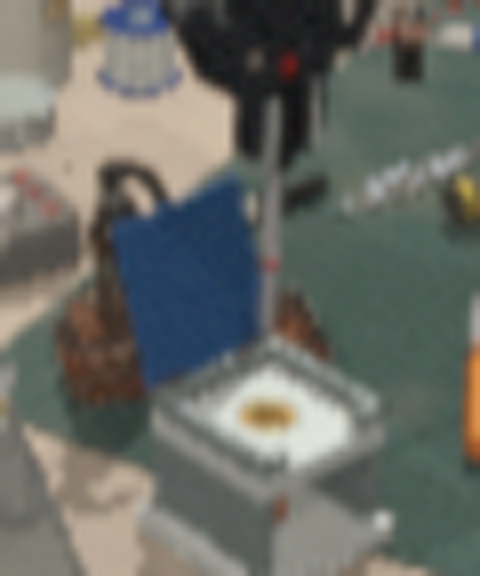

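The scene view shows the cover open and the rod hanging upright over the ring. The mark is at (278.3,157.6), the tip at (277.9,166.2) and the ring centre at (278.1,176.2), which agrees with the arm's own pose after allowing for camera bias. I correct by small amounts and lower in stages.

jog_arm([
  [[0,0.13,0.07,0,-0.07,0.25,0],[0,0,0,1.0,0,0,0],[0,0,0,1.0,0,0,0],[0,0,0,1.0,0,0,0],[0,0,0,0,0,0,0],[0,0,0,0,0,0,0],[0,0,0,0,0,0,0],[0,0,0,0,0,0,0],[0,0,0,0,0,0,0]],
])

```text
t: 20.03
position: [0.5117, -0.2367, 0.3571]
eef_rot: [-0.001, 0.146, 0.989, 0.0]
ft_force: [-0.2, -0.8, -0.6]
grip_width: 0.0172
finger_force: 39.3
```

```bash
python3 chk.py
```

```text
20.0333 [ 0.5117 -0.2367  0.3571] [-2.3e-03  7.0e-04 -1.0e+00] 0.004 [-0.2 -0.8 -0.6]
tip [ 0.5111 -0.2365  0.0893] mark [ 0.5112 -0.2366  0.1273]
[-0.04, 0.04, -0.0] [0.0, -0.14, 0.01]
n 1
```

```bash
cat > m.py <<'E'
from chk import *
g=grab_frame('scene');im=g['img'].astype(float);c=proj(g,mark)[0]
def cen(w,c,r):
    v,u=np.mgrid[0:384,0:512];k=(abs(u-c[0])<=r)&(abs(v-c[1])<=r);w=np.clip(w,0,None)*k;return (w*u).sum()/w.sum(),(w*v).sum()/w.sum()
print('mark pred',c.round(2),'seen',np.round(cen(im[...,0]-im[...,1]-25,c,3),2))
rc=proj(g,[FX,FY,.072])[0];print('ring pred',rc.round(2),'seen',np.round(cen(im[...,0]-im[...,2]-25,rc+[0,0],7),2))
E
python3 m.py
```

```text
20.0333 [ 0.5117 -0.2367  0.3571] [-2.3e-03  7.0e-04 -1.0e+00] 0.004 [-0.2 -0.8 -0.6]
tip [ 0.5111 -0.2365  0.0893] mark [ 0.5112 -0.2366  0.1273]
[-0.04, 0.04, -0.0] [0.0, -0.14, 0.01]
n 1
mark pred [278.91 165.03] seen [280.14 165.27]
ring pred [278.19 176.91] seen [278.01 176.54]
```

jog_arm([
  [[0,-0.04,0.02,0.8,0,-0.14,0],[0,0,0,0.8,0,0,0],[0,0,0,0.9,0,0,0],[0,0,0,0,0,0,0],[0,0,0,0,0,0,0],[0,0,0,0,0,0,0]],
])

```text
t: 20.58
position: [0.5119, -0.2365, 0.3313]
eef_rot: [-0.001, 0.146, 0.989, 0.0]
ft_force: [0.4, 0.0, -0.6]
grip_width: 0.0168
finger_force: 39.3
```

```bash
python3 m.py; python3 - <<'E'
from h import *
g=grab_frame('scene')['img'].astype(int)
for v in range(166,182):print(v,' '.join('%d,%d,%d'%tuple(g[v,u]) for u in range(272,286)))
E
```

```text
20.5833 [ 0.5119 -0.2365  0.3313] [-1.3e-03  5.0e-04 -1.0e+00] 0.01 [ 0.4  0.  -0.6]
tip [ 0.5115 -0.2364  0.0635] mark [ 0.5116 -0.2364  0.1015]
[-0.03, 0.01, -0.0] [0.01, -0.08, 0.01]
n 1
mark pred [278.57 170.66] seen [278.  170.6]
ring pred [278.19 176.91] seen [278.05 176.5 ]
166 32,56,85 30,56,84 27,54,82 31,56,84 42,57,80 67,73,86 123,119,119 126,118,115 110,83,69 112,74,54 89,59,45 79,54,42 60,53,44 61,73,66
167 32,56,86 31,56,84 32,56,84 39,57,80 55,62,73 78,79,83 123,119,118 122,116,111 127,113,102 122,97,85 100,72,57 78,57,47 68,53,45 61,59,51
168 36,56,87 52,71,95 53,67,85 69,71,80 80,84,85 103,103,101 123,120,119 119,117,115 129,130,123 139,135,127 117,105,95 89,76,67 81,62,51 74,59,49
169 67,82,98 101,110,115 84,90,92 89,89,84 92,96,91 108,109,105 123,117,115 108,105,102 115,118,113 134,139,132 130,131,125 132,133,129 99,86,77 84,67,58
170 89,97,100 115,120,117 95,99,95 92,96,92 100,103,97 110,95,91 128,99,95 119,94,91 116,115,110 108,113,108 121,127,123 141,146,143 132,132,125 111,107,100
171 95,101,98 97,102,98 102,106,102 106,110,104 126,126,120 127,113,108 128,99,97
[... 1096 characters left out ...]
 221,226,217
178 177,182,176 200,205,198 205,209,199 208,203,185 197,184,159 154,138,112 154,138,110 189,178,142 185,173,145 206,203,184 212,215,204 221,225,216 221,227,218 222,227,218
179 142,147,141 163,169,162 179,184,177 203,207,197 207,208,196 169,162,146 172,165,145 211,211,192 209,210,196 219,223,213 221,226,217 222,227,218 222,228,219 221,227,218
180 106,112,108 124,129,124 144,149,143 175,181,173 188,192,184 157,157,149 170,170,161 204,209,199 208,214,204 220,225,217 222,228,219 221,227,218 220,227,218 217,223,214
181 109,110,106 104,108,104 114,120,115 138,145,138 134,140,134 127,129,123 153,156,149 179,185,177 176,182,174 209,214,206 219,225,216 217,223,214 206,210,202 191,197,187
```

The shaft is centred on the ring across the image to about 0.1 px. In depth the scene hints at a small shift, so I nudge by about 1 mm and lower to the mark.

jog_arm([
  [[0,-0.1,-0.06,0,0,-0.08,0],[0,0,0,0.6,0,0,0],[0,0,0,0.6,0,0,0],[0,0,0,0.6,0,0,0],[0,0,0,0.6,0,0,0],[0,0,0,0.5,0,0,0],[0,0,0,0,0,0,0],[0,0,0,0,0,0,0],[0,0,0,0,0,0,0],[0,0,0,0,0,0,0]],
])

```text
t: 21.52
position: [0.5129, -0.2375, 0.3029]
eef_rot: [0.001, 0.146, 0.989, -0.0]
ft_force: [-0.1, -0.0, -0.3]
grip_width: 0.0172
finger_force: 39.3
```

```bash
sed -i 's/^FX,FY,FYAW=.*/FX,FY,FYAW=.5126,-.2371,-.2925/' h.py; python3 m.py; python3 - <<'E'
from h import *
f=grab_frame('top');F=grab_frame('scene');g=F['img'].astype(int)
for v in range(172,180):print(v,' '.join('%d,%d,%d'%tuple(g[v,u]) for u in range(274,283)))
im=f['img'].astype(int)
v,u=np.nonzero((im[...,0]-im[...,2]>90)&(im[...,0]>150));k=(u>320)&(u<380)&(v>190)&(v<240);print('tool top',k.sum(),[back(f,a,.014)[:2].round(3).tolist() for a in (np.c_[u[k],v[k]].min(0),np.c_[u[k],v[k]].max(0))] if k.any() else '')
E
```

```text
21.5167 [ 0.5129 -0.2375  0.3029] [ 1.1e-03 -3.0e-04 -1.0e+00] 0.004 [-0.1 -0.  -0.3]
tip [ 0.5132 -0.2375  0.0351] mark [ 0.5131 -0.2375  0.0731]
[0.04, 0.03, -0.0] [0.0, 0.07, 0.01]
n 1
mark pred [278.13 176.47] seen [278.19 176.59]
ring pred [278.18 176.8 ] seen [278.08 176.57]
172 121,123,116 145,146,139 180,181,173 154,152,146 134,131,127 159,161,154 189,193,184 159,161,152 145,147,139
173 159,160,152 193,196,187 207,207,197 165,163,157 137,135,131 176,179,171 212,216,207 200,204,195 195,198,189
174 196,199,191 207,209,199 202,199,185 150,146,139 136,132,124 180,178,159 208,208,196 215,219,209 215,220,210
175 211,213,204 197,191,173 186,174,141 138,128,117 131,124,114 163,151,120 190,175,150 202,198,181 209,211,201
176 205,205,193 196,173,132 168,143,91 133,104,87 126,95,89 136,105,73 165,135,89 196,175,135 200,197,183
177 208,208,196 202,178,137 174,143,95 135,101,78 133,99,83 148,118,78 159,129,84 196,175,128 202,201,185
178 204,209,199 208,202,184 197,184,159 156,140,115 159,144,118 189,177,143 185,173,144 206,202,183 211,215,203
179 178,184,175 197,202,191 206,207,194 173,168,153 198,196,181 212,213,193 208,209,194 219,223,213 221,226,217
tool top 113 [[0.49, -0.35], [0.443, -0.427]]
```

jog_arm([
  [[0,0.04,-0.02,0,0,0.07,0],[0,0,0,0,0,0,0],[0,0,0,0,0,0,0],[0,0,0,0,0,0,0],[0,0,0,0,0,0,0],[0,0,0,0,0,0,0],[0,0,0,0,0,0,0],[0,0,0,0,0,0,0],[0,0,0,0,0,0,0],[0,0,0,0,0,0,0]],
])

```text
t: 22.5
position: [0.5123, -0.2374, 0.3026]
eef_rot: [-0.0, 0.146, 0.989, 0.0]
ft_force: [-0.8, 0.2, -0.3]
grip_width: 0.0172
finger_force: 39.3
```

```bash
python3 m.py; python3 - <<'E'
from h import *
g=grab_frame('scene')['img'].astype(int)
for v in range(173,178):print(v,' '.join('%d,%d,%d'%tuple(g[v,u]) for u in range(275,282)))
E
```

```text
22.5 [ 0.5123 -0.2374  0.3026] [-6.e-04  3.e-04 -1.e+00] 0.001 [-0.8  0.2 -0.3]
tip [ 0.5121 -0.2374  0.0348] mark [ 0.5121 -0.2374  0.0728]
[-0.02, 0.04, -0.0] [0.0, -0.04, 0.02]
n 1
mark pred [278.33 176.63] seen [278.52 176.6 ]
ring pred [278.18 176.8 ] seen [278.07 176.58]
173 192,192,183 207,206,197 170,168,162 136,132,129 161,162,155 212,216,207 200,204,195
174 207,206,196 203,198,184 161,156,145 135,131,126 164,160,147 207,208,196 214,218,208
175 198,192,173 187,174,140 141,127,107 131,123,117 157,143,121 192,178,150 203,198,182
176 197,174,133 168,142,90 133,100,76 130,103,97 148,114,85 172,142,95 197,176,136
177 202,179,137 174,143,95 135,101,76 134,105,89 154,121,84 159,130,84 197,174,127
```

The shaft is now centred at u≈278.0, in line with the ring, upright and still, with the mark within about 1 mm of the ring's top. I hand the job in.

```bash
python3 -c "
from station import *
print(job_done())"
```

```text
the job is handed in; nothing more can be done
None
```

I levered the cover fully open, laid the pry tool on the bench, and handed the job in at 22.5 s. The rod was held upright and still in the ring, with its red mark at the ring's top by my measurements; the hand-in gave no verdict.

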